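Line up and clamp the test tiles on the serology rotator

ROBOT

A 7-joint arm with a two-finger parallel gripper is mounted at the origin on the work surface. World frame = base frame: x ahead of the robot, y to its left, z up, the work surface at z = 0. Lengths are in m, angles in rad, forces in N, time in s.
With the tool pointing down it reaches from about 0.35 to 0.9 m from the base axis. Payload 8.1 kg.
Tool frame: the origin (TCP) lies midway between the tips of the shut fingers; the grasp point (between the pads) lies arm.grasp_offset behind it (arm.grasp_offset is the distance from the TCP to the grasp point, in m); z points along the fingers, y is the line along which they close (so a half turn about z gives the same grasp; the last joint's range is limited). The gripper opens to 92 mm and grips with 3 to 60 N. Pads are 19 mm wide; open, the fingers measure 130 mm over their backs; the gripper's body (75 mm by 190 mm) begins 47 mm behind the grasp point.
Start: joints at [1.186, 0.434, 0.025, 1.573, -0.012, 1.134, -0.075], TCP at [0.174, -0.6, 0.227] pointing down, gripper open.
Joint ranges: [-2.62, 2.62], [-0.44, 2.09], [-1.27, 1.32], [0.08, 2.57], [-1.32, 4.46], [0.12, 2], [-2.74, 2.74]. Speed limits (rad/s): [2.22, 2.22, 3.01, 3.01, 3.14, 3.14, 3.14].

INTERFACE

Orientations are given as a rotation vector (axis times angle).
In Python, from cell import observe, imaging, arm gives the robot as it stands.
- The arm moves only by the tool apply_moves, never from a script. Its argument "commands" is a list of rows, each a list of 5 numbers: the opening in per cent of the stroke, from 0 (shut) to 100 (fully open), then the shift along the world's x, y, z in units of 0.06 m (1.0 is 0.06 m), then the turn about the world's z in units of 0.5 rad (1.0 is 0.5 rad). A call has 1 to 12 rows; each row shifts and turns the commanded pose from where the row before left it; what a row does not reach is not made up. A row lasts 1/8 s, in which the tool goes at most 62.5 mm and 10.7 degrees, less where a joint would pass 70% of its speed; a pose out of reach is approached as far as the arm can. A call with a number of a shift or a turn outside -1 to 1 is refused whole. A call with a gripper value outside its range is refused whole. The fingers move at their own pace and stop on an object; "newtons" is the grip in N (left out, the last holds). Time passes only in rows, so rows that do not move let the fingers close. It gives the time, the measured TCP pose, the force, the opening and the grip force at its end, in the units of the state.
- observe(): the state, without advancing time (a new reading comes with each control period).
- imaging.get_image(name): name is "scene" or "top" or "wrist"; returns (picture, depth): 480x640x3 uint8, red, green, blue; 480x640 float32, m along the optical axis (not along the pixel's ray), 0 where there is no reading.
- imaging.camera_params(name): a dict with "camera_matrix" (3x3 intrinsics, pixels), "origin" and "rotation" of the camera in the world; the wrist camera has in their place "tool_from_camera" (4x4, takes a point from camera to tool coordinates, whose origin is the TCP and whose axes are the flange's). Camera axes: x right, y up, looking along -z (the intrinsics and any distortion apply to the point x, -y, -z); pixel columns grow to the right and rows downward; lengths in m; the calibration is good to about 2 mm. A picture is of the moment at which its call begins: read the wrist's pose just before it. camera_params takes no time and is no camera call.
- arm.sign_off(): hands the job in; it is judged then, once.
The state is a dict: "clock": time; "joints": joint angles; "dq": joint speeds; "joint_efforts": joint torques, N m; "position": TCP position; "ee_rot": TCP orientation; "force": force on the tool from outside, world axes, zero at the start; "ft_torque": the same for the moment, N m; "width": opening from 0.0 (shut) to 1.0 (fully open); "gripper_force": force on a finger pad.
Only numpy, scipy, OpenCV 4.12 (cv2) and the standard library are available. Lean on these libraries where they do the work, as an engineer would, in place of code of your own. Each camera call takes 0.05 s, during which the arm holds its last target. There are 200 camera calls.

TASK

Get the three white test tiles ready to spin on the serology rotator: nudge them into one straight row, long edges touching side by side, the row centred left to right on the platform so it runs balanced, and clamped snugly and squarely between the sliding clamp bar and the raised rim at the platform's far side. Then press the green start button right down and let it go. Keep the tiles flat the whole time and leave the other things on the bench undisturbed.

Things in the scene. Friction and masses are not known exactly. Their poses are not given: they have to be found in the camera images.
- rotator: bench-top serology rotator, fixed, grey housing with a flat platform on top. Origin on the bench under the platform's centre; its x points away from the robot to the platform's rim (turned up to 0.2 rad), y left, z up. All 'rotator frame' values below are mm in this frame. Right of the platform is a blue control deck, y -163 to -241, top z 78, with the button and, at x 22, y -205, a fixed dial 32 across, 12 high
- platform (a point): centre of the platform's flat top, a black rubber mat on which the tiles lie, rotator frame (0, 0, 102). Mat from x -130 to 105, y -147 to 147; the aluminium plate under it ends at y +-150. Left and right edges have no rim. The platform does not move in this task
- rim (a point): middle of the upper inner edge of the raised aluminium rim along the platform's far side, rotator frame (105, 0, 116): 14 above the mat, 12 thick, 300 long, parallel to the rotator's y. A tile home against it has its centre at x 50
- tile_a: one of three identical loose covered test tiles: flat white block 110 long (its x), 50 wide (y), 18 high, 105 to 210 g, two rows of four pale wells on its flat top. Origin at the centre of its underside. Starts flat and askew on the platform, its x within 0.25 rad of the rotator's x; the three lie side by side about 94 apart, which is left, middle or right differs
- tile_b: one of three identical loose covered test tiles: flat white block 110 long (its x), 50 wide (y), 18 high, 105 to 210 g, two rows of four pale wells on its flat top. Origin at the centre of its underside. Starts flat and askew on the platform, its x within 0.25 rad of the rotator's x; the three lie side by side about 94 apart, which is left, middle or right differs
- tile_c: one of three identical loose covered test tiles: flat white block 110 long (its x), 50 wide (y), 18 high, 105 to 210 g, two rows of four pale wells on its flat top. Origin at the centre of its underside. Starts flat and askew on the platform, its x within 0.25 rad of the rotator's x; the three lie side by side about 94 apart, which is left, middle or right differs
- clamp_bar (a joint): clamp bar's travel in m along the rotator's x: 0 = fully open, near the robot; grows towards the rim, end stop 0.115; starts at 0 to 0.02. Its face towards the tiles lies at x = -105 mm + travel (rotator frame), so it is snug on tiles home against the rim at 0.100. Slides with 4 N friction (about 8 N with the tiles), stays where left
- clamp_face (a point): middle of the clamp bar's rubber face towards the tiles, 11 above the mat; moves with the bar. The aluminium bar is 300 long, parallel to the rim, 14 thick, 1 to 21 above the mat. On top at y +-125 two black knobs, 16 across, 10 high; end brackets, 24 long in x, wrap the platform's side edges out to y +-157
- clamp_grip (a point): top centre of the bar's upright blue grip, a plate 10 thick (rotator's x), 60 wide (y), 34 high above the bar; this point is 158 above the bench, 56 above the mat, at x = -114 mm + travel (rotator frame), y 0. Moves with the bar
- start_button (a joint): press of the green button in m: 0 = up, 0.006 = fully down; springs back; fully down takes 5 N
- start_button_top (a point): centre of the top face of the round green start button, 32 across, facing up, on the rotator's control deck, right of the platform. Sinks with the button
- tube_rack: bystander: steel rack of red- and grey-capped tubes, 75 (x) x 190 (y) x 98 high; origin at the centre of its underside
- specimen_jar: bystander: clear jar with white lid, 54 across, 65 high, right of the rotator; origin at the centre of its underside
- reagent_bottle: bystander: amber bottle with red cap, 56 across, 130 high, right of the rotator; origin at the centre of its underside
Not all that is in view belongs to the job. Leave any purple look-alike of the tile_a alone.

How it is judged:
By the outcome, as a careful person would: the job done as asked, in the order asked, and still so for the second after the job is handed in, with the robot touching nothing.
It also fails if it takes over 64 s, if anything falls off the work surface, if the arm or the gripper's body presses on something with over 40 N, if the wrist force passes 120 N, or if a joint passes its speed limit or range.

## Working session

There is one attempt and no reset: what is moved stays moved. The work goes in short steps, Python scripts to look and compute and a tool call to move; the robot and the scene stay as the last step left them, time stands still between calls to the robot, and variables do not carry over. Pictures are saved under pics/ and viewed, at most 10 in all, crops included, and the job is handed in when it is done.

Besides the shell and the picture viewer there is one more tool, called after "Emit:" as name(argument=value, ...), one argument or row to a line, values as JSON. apply_moves: Moves the arm, as the interface text tells. Its arguments: {"type":"object","properties":{"commands":{"type":"array"},"newtons":{"type":"number"}},"required":["commands"]}

```bash
mkdir -p pics
python3 - <<'E'
from cell import observe, imaging, arm
import cv2, numpy as np
s=observe(); print(s, arm.grasp_offset)
for n in ("scene","top"):
    p,d=imaging.get_image(n); cv2.imwrite(f"pics/{n}0.png",p[:,:,::-1]); np.savez(f"{n}0.npz",p=p,d=d)
    print(n,imaging.camera_params(n))
E
```

```text
{'clock': 0.0, 'joints': array([ 1.18640494,  0.435202  ,  0.024994  ,  1.57411345, -0.01162773,
        1.13402474, -0.07507437]), 'dq': array([ 1.52451029e-03,  7.99979343e-05,  6.48717068e-04, -1.68435811e-03,
       -4.90194779e-05,  1.66946648e-04,  9.28193940e-04]), 'joint_efforts': array([ 5.22219198e-04, -6.67862034e+01,  9.84919444e-01, -3.14460111e+01,
       -6.06028922e-02,  4.26913938e-02,  1.72434725e-04]), 'position': array([ 0.17359097, -0.59985669,  0.22595194]), 'ee_rot': array([-3.10893026e+00, -4.40837443e-01,  5.51504584e-04]), 'force': array([-0.31695979,  0.58053073, -0.40591533]), 'ft_torque': array([ 0.04829592, -0.03008646,  0.03275966]), 'gripper_force': 0.0, 'width': 0.9987264171916638} 0.0188
scene {'camera_matrix': array([[438.73746421,   0.        , 321.98859709],
       [  0.        , 438.73746421, 239.22766553],
       [  0.        ,   0.        ,   1.        ]]), 'origin': array([1.38681716, 0.09853274, 0.71916205]), 'rotation': array([0.66451395, 0.75479229, 1.53558959])}
top {'camera_matrix': array([[597.92397645,   0.        , 327.65759307],
       [  0.        , 597.92397645, 242.92141461],
       [  0.        ,   0.        ,   1.        ]]), 'origin': array([0.40321037, 0.00333563, 1.78580234]), 'rotation': array([ 0.1157248 , -0.11131668, -1.59482963])}
```

View pics/top0.png

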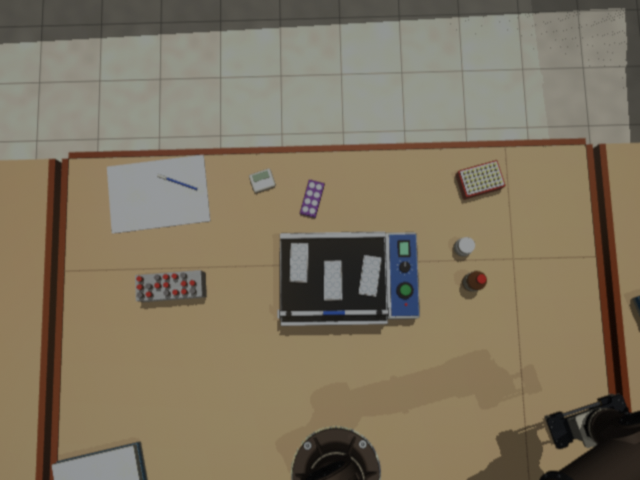

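View pics/scene0.png

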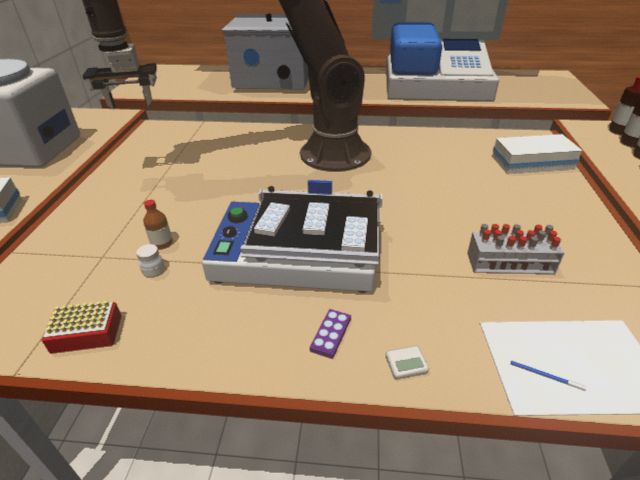

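Candidates in the top view: the white tiles at (299,262), (333,280) and (370,275), on the black mat. The look-alike is the purple tile at (312,198), off the rotator, so I leave it alone. The button is the green disc at (405,290); the dark dial at (405,267) is not it. The grip is the blue plate at (334,313).

```bash
cat > h.py <<'E'
import numpy as np, cv2
from scipy.spatial.transform import Rotation as Ro
from cell import observe, imaging, arm
def campose(n,s=None):
    c=imaging.camera_params(n); K=c["camera_matrix"]
    if n!="wrist": return K,Ro.from_rotvec(c["rotation"]).as_matrix(),np.array(c["origin"])
    T=np.eye(4);T[:3,:3]=Ro.from_rotvec(s["ee_rot"]).as_matrix();T[:3,3]=s["position"]
    T=T@np.array(c["tool_from_camera"]); return K,T[:3,:3],T[:3,3]
def cast(uv,z,pose):
    K,R,o=pose; uv=np.atleast_2d(np.float64(uv))
    q=np.c_[(uv[:,0]-K[0,2])/K[0,0],-(uv[:,1]-K[1,2])/K[1,1],-np.ones(len(uv))]@R.T
    return (o+q*((z-o[2])/q[:,2])[:,None])[:,:2]
def rects(mask,z,pose,amin,amax):
    out=[]
    for c in cv2.findContours(mask.astype(np.uint8),cv2.RETR_EXTERNAL,cv2.CHAIN_APPROX_NONE)[0]:
        a=cv2.contourArea(c)
        if amin<a<amax:
            w=cast(c[:,0],z,pose)*1000
            (cx,cy),(p,q),an=cv2.minAreaRect(w.astype(np.float32))
            if p<q: an-=90; p,q=q,p
            an=(an+90)%180-90
            out.append((cv2.boundingRect(c),round(cx,1),round(cy,1),round(p,1),round(q,1),round(np.radians(an),3)))
    return out
E
python3 - <<'E'
from h import *
d=np.load("top0.npz");p=d["p"];hsv=cv2.cvtColor(p,cv2.COLOR_RGB2HSV)
po=campose("top")
roi=np.zeros(p.shape[:2],bool);roi[225:330,270:425]=1
H,S,V=[hsv[:,:,i].astype(int) for i in range(3)]
print("tiles",rects(roi&(S<60)&(V>130),.120,po,150,3000))
print("blue",rects(roi&(H>95)&(H<125)&(S>120),.078,po,20,5000))
print("green",rects(roi&(H>45)&(H<75)&(S>120),.085,po,20,5000))
print("mat",rects(roi&(V<60),.102,po,2000,20000))
print(campose("wrist",observe()))
E
```

```text
tiles [((325, 262, 17, 37), 540.2, -7.3, 100.6, 44.5, np.float64(-0.026)), ((360, 256, 21, 39), 550.2, -110.7, 104.6, 44.6, np.float64(-0.176)), ((291, 244, 17, 37), 594.2, 87.6, 101.9, 44.1, np.float64(-0.089)), ((280, 231, 125, 77), 604.0, -20.5, 342.8, 215.3, np.float64(1.342))]
blue [((324, 310, 20, 5), 452.4, -6.5, 54.0, 11.3, np.float64(1.544)), ((390, 236, 28, 79), 553.3, -209.3, 225.1, 72.2, np.float64(-0.01))]
green [((400, 285, 11, 10), 510.3, -211.3, 28.5, 25.5, np.float64(1.544))]
mat [((281, 238, 107, 83), 545.0, -9.0, 296.4, 233.0, np.float64(1.555))]
(array([[365.4619411 ,   0.        , 323.93262829],
       [  0.        , 365.4619411 , 240.55668299],
       [  0.        ,   0.        ,   1.        ]]), array([[ 0.27859948,  0.91319976,  0.29740298],
       [-0.96040642,  0.26534276,  0.0849278 ],
       [-0.00135768, -0.30928857,  0.95096726]]), array([ 0.25515022, -0.57600731,  0.38441785]))
```

Emit:
apply_moves(
  commands=[
    [100, 0.4, 0.7, 0.2, -0.05],
    [100, 0.4, 0.7, 0.2, -0.05],
    [100, 0.4, 0.7, 0.2, -0.05],
    [100, 0.4, 0.7, 0.2, -0.05],
    [100, 0.4, 0.7, 0.1, -0.05],
    [100, 0.5, 0.8, 0.1, -0.05],
    [100, 0.5, 0.8, 0.1, -0.05],
    [100, 0.5, 0.8, 0.1, -0.05],
    [100, 0.5, 0.8, 0, -0.05],
    [100, 0.5, 0.8, 0, -0.05],
    [100, 0.5, 0.8, 0, -0.05],
    [100, 0.5, 0.7, 0, -0.05],
  ],
)

```text
clock: 1.6
position: [0.5043, -0.0585, 0.2986]
ee_rot: [3.141, -0.029, -0.0]
force: [0.5, -1.1, 0.5]
width: 0.998
gripper_force: 0.0
```

Emit:
apply_moves(
  commands=[
    [100, 0.3, 0, 0, 0],
    [100, 0, 0, 0, 0],
  ],
)

```text
clock: 1.85
position: [0.5222, -0.0599, 0.298]
ee_rot: [-3.141, 0.027, 0.002]
force: [-0.9, -0.9, -0.0]
width: 1.004
gripper_force: 0.0
```

```bash
cat >> h.py <<'E'
def wshot(name):
    s=observe(); p,d=imaging.get_image("wrist"); cv2.imwrite(f"pics/{name}.png",p[:,:,::-1])
    R=Ro.from_rotvec(s["ee_rot"]).as_matrix()
    print("t",s["clock"],"tcp",s["position"].round(4),"yaw",np.arctan2(R[1,0],R[0,0]).round(4),"F",s["force"].round(1),"w",round(s["width"],3))
    hsv=cv2.cvtColor(p,cv2.COLOR_RGB2HSV).astype(int)
    return p,d,campose("wrist",s),hsv[:,:,0],hsv[:,:,1],hsv[:,:,2]
E
python3 - <<'E'
from h import *
p,d,po,H,S,V=wshot("w1"); np.savez("w1.npz",p=p,d=d)
print("tiles",rects((S<60)&(V>130),.120,po,1500,60000))
print("blue",rects((H>95)&(H<125)&(S>120),.078,po,200,50000))
print("green",rects((H>45)&(H<75)&(S>120),.085,po,200,50000))
E
```

```text
t 1.85 tcp [ 0.5222 -0.0599  0.298 ] yaw -0.0171 F [-0.9 -0.9 -0. ] w 1.004
tiles [((236, 135, 59, 116), 542.6, -6.1, 108.0, 50.0, np.float64(-0.017)), ((342, 118, 76, 124), 552.4, -109.4, 108.6, 50.0, np.float64(-0.173)), ((122, 72, 69, 129), 594.5, 87.0, 108.6, 49.9, np.float64(-0.048)), ((81, 33, 446, 241), 651.1, -64.9, 357.7, 212.7, np.float64(0.958))]
blue [((235, 284, 67, 24), 418.5, 6.8, 76.6, 29.1, np.float64(1.555)), ((424, 45, 102, 233), 555.2, -208.8, 234.0, 77.5, np.float64(-0.011))]
green [((458, 203, 31, 32), 507.7, -215.2, 33.8, 31.3, np.float64(0.122))]
```

View pics/w1.png

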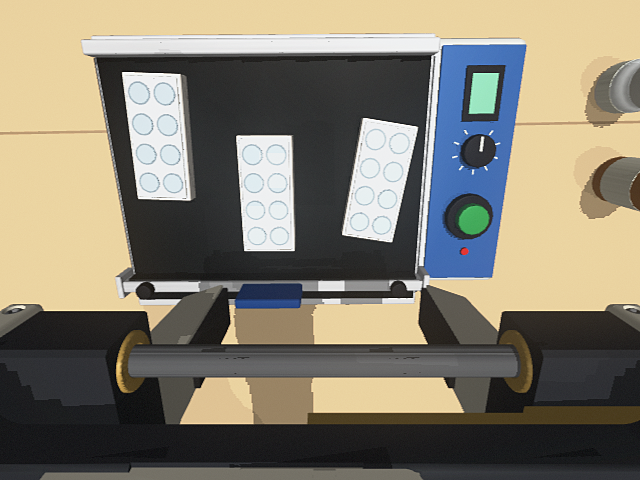

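Wrist view: tiles at (160,136), (266,193) and (380,180), all white. The grip is at (268,296), the green button at (473,219) and the dial at (478,151). The rim runs along v≈45.

Run:
```python
from h import *
d=np.load("w1.npz");p=d["p"];D=d["d"];s=observe();po=campose("wrist",s)
V=p.max(2).astype(int);B=V<70
def fit(px,z):
    w=cast(px,z,po)*1000; vx,vy,x,y=cv2.fitLine(w.astype(np.float32),cv2.DIST_HUBER,0,.01,.01).ravel()
    return x.round(1),y.round(1),vx.round(4),vy.round(4)
rows=range(90,260,4)
L=[(np.argmax(B[r,80:300])+80-.5,r) for r in rows]
R=[(440-np.argmax(B[r,440:250:-1])+.5,r) for r in rows]
T=[(c,np.argmax(B[30:,c])+30-.5) for c in range(200,340,4)]
for n,e in(("L",L),("R",R),("T",T)): print(n,fit(e,.102),e[0],e[-1])
hsv=cv2.cvtColor(p,cv2.COLOR_RGB2HSV).astype(int);H,S=hsv[...,0],hsv[...,1]
bl=((H>95)&(H<125)&(S>120))
print("grip",rects(bl&(np.arange(480)[:,None]>280),.158,po,200,5000))
print("deck",rects(bl&(np.arange(480)[:,None]<282),.078,po,2000,50000))
print("tiledepth",[ (po[1]@np.array([(u-po[0][0,2])/po[0][0,0],-(v-po[0][1,2])/po[0][1,1],-1])*D[v,u]+po[2]).round(4) for u,v in((266,240),(160,195),(380,180),(473,219),(260,100),(268,290))])
print(p[275:305,340].tolist()[::2])
```

```text
L (np.float32(559.5), np.float32(138.4), np.float32(0.9999), np.float32(-0.0117)) (np.float64(102.5), 90) (np.float64(132.5), 258)
R (np.float32(568.7), np.float32(-154.9), np.float32(0.9999), np.float32(-0.013)) (np.float64(428.5), 90) (np.float64(415.5), 258)
T (np.float32(661.7), np.float32(0.3), np.float32(0.0085), np.float32(1.0)) (200, np.float64(56.5)) (336, np.float64(55.5))
grip [((235, 284, 67, 24), 457.5, -8.1, 60.4, 23.0, np.float64(1.553))]
deck [((424, 45, 102, 233), 554.1, -209.6, 234.0, 77.5, np.float64(-0.012))]
tiledepth [array([ 0.4983, -0.0035,  0.1207]), array([0.5438, 0.0922, 0.1201]), array([ 0.5541, -0.112 ,  0.1199]), array([ 0.5103, -0.2095,  0.1007]), array([ 0.6256, -0.0038,  0.1019]), array([ 0.4545, -0.0055,  0.1401])]
[[39, 37, 35], [39, 37, 34], [39, 37, 36], [218, 219, 219], [229, 229, 229], [226, 226, 226], [225, 225, 225], [232, 232, 232], [66, 65, 65], [45, 42, 38], [43, 41, 38], [31, 29, 24], [207, 206, 207], [196, 197, 195], [183, 186, 192]]
```

Emit:
apply_moves(
  commands=[
    [60, 0.13, 0.37, -0.15, 0.35],
    [60, 0.13, 0.37, -0.15, 0.35],
    [60, 0.13, 0.37, -0.15, 0.35],
    [60, 0.13, 0.37, -0.15, 0.35],
    [60, 0.13, 0.37, -0.15, 0.35],
    [60, 0.13, 0.37, -0.15, 0.35],
    [60, 0.13, 0.37, -0.15, 0.35],
    [60, 0.13, 0.37, -0.15, 0.35],
    [60, 0.13, 0.37, -0.15, 0.35],
    [60, 0.03, -0.03, 0, 0],
    [60, 0, 0, 0, 0],
  ],
)

```text
clock: 3.28
position: [0.5937, 0.1358, 0.2178]
ee_rot: [2.241, 2.201, -0.002]
force: [0.4, 0.4, 0.2]
width: 0.6
gripper_force: 0.0
```

```bash
cat >> h.py <<'E'
O=np.array([.5567,-.0082]);TH=-.012
def st():
    s=observe();R=Ro.from_rotvec(s["ee_rot"]).as_matrix()
    dx,dy=s["position"][:2]-O; c,n=np.cos(TH),np.sin(TH)
    print("rot mm",(1e3*(c*dx+n*dy)).round(1),(1e3*(c*dy-n*dx)).round(1),"z",(1e3*s["position"][2]).round(1),"yaw-rot",(np.arctan2(R[1,0],R[0,0])-TH).round(4),"tilt",R[2].round(3),"w",round(s["width"],3),"F",s["force"].round(1),"t",s["clock"])
E
python3 -c "from h import *;st()"
```

```text
rot mm 35.2 144.4 z 217.8 yaw-rot 1.5646 tilt [-0.001 -0.    -1.   ] w 0.6 F [0.4 0.4 0.2] t 3.275
```

Emit:
apply_moves(
  commands=[
    [60, 0, 0.04, -0.8, 0.012],
    [60, 0, 0, -0.8, 0],
    [60, 0, 0, -0.23, 0],
    [60, 0, -0.2, 0, 0],
    [60, 0, -0.15, 0, 0],
    [60, 0, -0.12, 0, 0],
    [60, 0, -0.12, 0, 0],
    [60, 0, -0.12, 0, 0],
    [60, 0, -0.12, 0, 0],
    [60, 0, -0.12, 0, 0],
    [60, 0, -0.06, 0, 0],
    [60, 0, 0, 0, 0],
  ],
)

```text
clock: 4.78
position: [0.5937, 0.0789, 0.1078]
ee_rot: [2.231, 2.212, -0.001]
force: [-0.6, 0.0, 0.4]
width: 0.6
gripper_force: 0.0
```

```bash
python3 -c "from h import *;st()"
```

```text
rot mm 35.9 87.5 z 107.8 yaw-rot 1.5742 tilt [-0. -0. -1.] w 0.6 F [-0.6  0.   0.4] t 4.775
```

Emit:
apply_moves(
  commands=[
    [60, 0, -0.04, 0, 0],
    [60, 0, 0, 0, 0],
    [60, 0, 0.1, 0, 0],
    [60, 0, 0, 0.6, 0],
    [60, 0, 0, 0.43, -0.007],
    [60, -0.1, -0.5, 0, 0],
    [60, -0.15, -0.9, 0, 0],
    [60, -0.15, -0.9, 0, 0],
    [60, -0.15, -0.9, 0, 0],
    [60, -0.15, -0.85, 0, 0],
    [60, 0, 0, 0, 0],
  ],
)

```text
clock: 6.15
position: [0.5506, -0.1653, 0.1692]
ee_rot: [2.242, 2.2, -0.004]
force: [-0.2, 0.5, -0.1]
width: 0.597
gripper_force: 0.0
```

```bash
python3 -c "from h import *;st()"
```

```text
rot mm -4.2 -157.2 z 169.2 yaw-rot 1.5637 tilt [-0.002 -0.001 -1.   ] w 0.597 F [-0.2  0.5 -0.1] t 6.15
```

Emit:
apply_moves(
  commands=[
    [60, 0, 0, -0.6, 0.01],
    [60, 0, 0, -0.42, 0],
    [60, 0, 0.2, 0, 0],
    [60, 0, 0.15, 0, 0],
    [60, 0, 0.12, 0, 0],
    [60, 0, 0.12, 0, 0],
    [60, 0, 0.12, 0, 0],
    [60, 0, 0.12, 0, 0],
    [60, 0, 0.12, 0, 0],
    [60, 0, 0.12, 0, 0],
    [60, 0, 0.1, 0, 0],
    [60, 0, 0, 0, 0],
  ],
)

```text
clock: 7.65
position: [0.5517, -0.0889, 0.1085]
ee_rot: [-2.227, -2.215, -0.0]
force: [-0.4, 0.3, 0.7]
width: 0.599
gripper_force: 0.0
```

Run:
```python
from h import *
st()
p,d=imaging.get_image("top");cv2.imwrite("pics/t2.png",p[:,:,::-1])
hsv=cv2.cvtColor(p,cv2.COLOR_RGB2HSV).astype(int)
c=cv2.resize(p[220:335,265:430,::-1],None,fx=4,fy=4,interpolation=cv2.INTER_CUBIC);cv2.imwrite("pics/t2c.png",c)
```

```text
rot mm -4.0 -80.8 z 108.5 yaw-rot 1.5771 tilt [ 0.001 -0.    -1.   ] w 0.599 F [-0.4  0.3  0.7] t 7.65
```

Emit:
apply_moves(
  commands=[
    [60, 0, -0.15, 0, 0],
    [60, 0, 0, 0.4, 0],
    [60, 0, 0, 0.8, 0],
    [60, 0, 0.2, 0.9, 0],
    [60, 0, 0.4, 0.9, 0],
    [60, 0, 0.3, 0.2, 0],
    [60, 0, 0, 0, 0],
    [60, 0, 0, 0, 0],
  ],
)

```text
clock: 8.7
position: [0.551, -0.0463, 0.2987]
ee_rot: [-2.229, -2.212, 0.004]
force: [-0.1, -0.4, -0.2]
width: 0.597
gripper_force: 0.0
```

```bash
cat >> h.py <<'E'
def torot(w):
    d=np.asarray(w)-O*1e3;c,n=np.cos(TH),np.sin(TH);return np.c_[c*d[:,0]+n*d[:,1],c*d[:,1]-n*d[:,0]].round(1)
E
python3 - <<'E'
from h import *
st()
p,d,po,H,S,V=wshot("w2"); np.savez("w2.npz",p=p,d=d)
for r in rects((S<60)&(V>130),.120,po,1500,60000): print(r[0],torot([r[1:3]]),r[3:5],r[5]-TH)
E
```

```text
rot mm -5.2 -38.2 z 298.7 yaw-rot 1.5751 tilt [-0.001 -0.003 -1.   ] w 0.597 F [-0.1 -0.4 -0.2] t 8.7
t 8.7 tcp [ 0.551  -0.0463  0.2987] yaw 1.5631 F [-0.1 -0.4 -0.2] w 0.597
(252, 80, 186, 166) [[10.7  6.4]] (161.2, 147.9) 0.005
(430, 0, 47, 312) [[110.2   0.3]] (278.6, 12.3) 1.572
(168, 0, 48, 309) [[-126.8    0.8]] (275.7, 13.0) -1.548
```

View pics/w2.png

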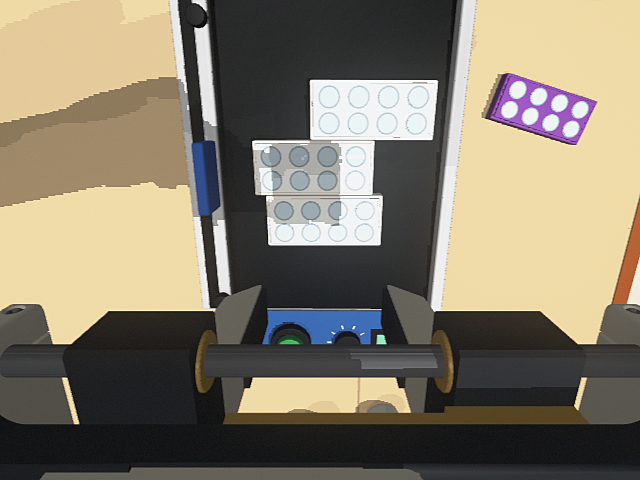

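The three tiles lie side by side and square (rows at v≈110, 167 and 220), with the row about 6 mm left of centre. The bar's grip is at (205,178). Next I grip it and slide the bar part way.

Emit:
apply_moves(
  commands=[
    [60, -0.5, 0.2, -0.2, 0],
    [60, -0.6, 0.25, -0.4, 0],
    [60, -0.57, 0.2, -0.5, 0],
    [60, 0, 0, -0.6, -0.008],
    [60, 0, 0, -0.3, 0],
    [60, 0, 0, 0, 0],
  ],
)

```text
clock: 9.5
position: [0.45, -0.0068, 0.1786]
ee_rot: [-2.232, -2.206, 0.005]
force: [-0.7, -0.3, 0.1]
width: 0.603
gripper_force: 0.0
```

Run:
```python
from h import *
st()
p,d,po,H,S,V=wshot("w3")
cv2.imwrite("pics/w3.png",cv2.resize(p[100:,:,::-1],None,fx=.9,fy=.9))
m=(H>95)&(H<125)&(S>120)
for r in rects(m,.158,po,200,60000): print(r[0],torot([r[1:3]]),r[3:5],r[5]-TH)
```

```text
rot mm -106.7 0.1 z 178.6 yaw-rot 1.5714 tilt [ 0.    -0.005 -1.   ] w 0.603 F [-0.7 -0.3  0.1] t 9.5
t 9.5 tcp [ 0.45   -0.0068  0.1786] yaw 1.5594 F [-0.7 -0.3  0.1] w 0.603
(314, 218, 19, 117) [[-106.8    5.3]] (67.2, 9.5) 1.578
```

View pics/w3.png

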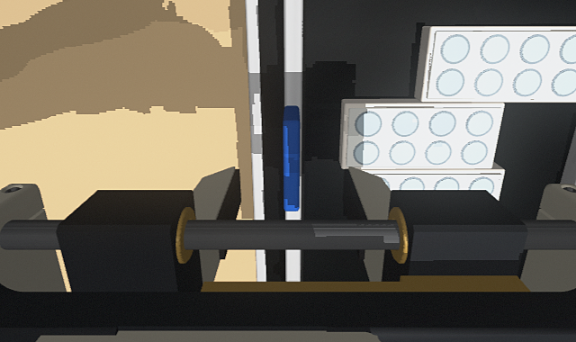

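The grip (292,160) is centred between the fingers, so I go down and grip it.

Emit:
apply_moves(
  commands=[
    [60, 0, 0, -0.5, 0],
    [60, 0, 0, -0.34, 0],
    [60, 0, 0, 0, 0],
    [0, 0, 0, 0, 0],
    [0, 0, 0, 0, 0],
    [0, 0, 0, 0, 0],
    [0, 0, 0, 0, 0],
    [0, 0, 0, 0, 0],
  ],
  newtons=20,
)

```text
clock: 10.55
position: [0.4511, -0.0058, 0.1301]
ee_rot: [-2.233, -2.209, 0.001]
force: [-0.5, -0.1, 3.7]
width: 0.104
gripper_force: 17.3
```

```bash
python3 -c "from h import *;st()"
```

```text
rot mm -105.6 1.1 z 130.1 yaw-rot 1.5722 tilt [-0.    -0.001 -1.   ] w 0.104 F [-0.5 -0.1  3.7] t 10.55
```

Emit:
apply_moves(
  commands=[
    [0, 0.1, 0, 0, 0],
    [0, 0.15, -0.002, 0, 0],
    [0, 0.15, -0.002, 0, 0],
    [0, 0.15, -0.002, 0, 0],
    [0, 0.15, -0.002, 0, 0],
    [0, 0.15, -0.002, 0, 0],
    [0, 0.15, -0.002, 0, 0],
    [0, 0.15, -0.002, 0, 0],
    [0, 0.15, -0.002, 0, 0],
    [0, 0.1, -0.002, 0, 0],
    [0, 0, 0, 0, 0],
  ],
)

```text
clock: 11.92
position: [0.5354, -0.0067, 0.1302]
ee_rot: [-2.233, -2.209, 0.001]
force: [-2.2, -0.4, 3.8]
width: 0.108
gripper_force: 20.0
```

```bash
python3 -c "from h import *;st()"
```

```text
rot mm -21.3 1.2 z 130.2 yaw-rot 1.5723 tilt [-0.    -0.001 -1.   ] w 0.108 F [-2.2 -0.4  3.8] t 11.925
```

Emit:
apply_moves(
  commands=[
    [40, 0, 0, 0, 0],
    [40, 0, 0, 0, 0],
    [40, 0, 0, 0.5, 0],
    [40, 0.2, -0.2, 0.8, 0],
    [40, 0.4, -0.25, 0.8, 0],
    [40, 0.25, -0.25, 0.7, 0],
    [40, 0, 0, 0, 0],
    [40, 0, 0, 0, 0],
  ],
)

```text
clock: 12.92
position: [0.586, -0.0487, 0.2973]
ee_rot: [-2.232, -2.209, 0.001]
force: [0.3, 0.0, -0.5]
width: 0.398
gripper_force: 0.0
```

Run:
```python
from h import *
st()
p,d,po,H,S,V=wshot("w4"); np.savez("w4.npz",p=p,d=d)
cv2.imwrite("pics/w4.png",cv2.resize(p[0:340,120:520,::-1],None,fx=1.7,fy=1.7,interpolation=cv2.INTER_CUBIC))
for r in rects((S<60)&(V>130),.120,po,1500,60000): print(r[0],torot([r[1:3]]),r[3:5],r[5]-TH)
m=(H>95)&(H<125)&(S>120)
for r in rects(m,.158,po,200,60000): print("blue",r[0],torot([r[1:3]]),r[3:5],r[5]-TH)
```

```text
rot mm 29.8 -40.1 z 297.3 yaw-rot 1.5724 tilt [ 0.    -0.001 -1.   ] w 0.398 F [ 0.3  0.  -0.5] t 12.925
t 12.925 tcp [ 0.586  -0.0487  0.2973] yaw 1.5604 F [ 0.3  0.  -0.5] w 0.398
(592, 155, 48, 189) [[333.  -80.2]] (195.1, 38.6) 1.582
(278, 139, 123, 106) [[ 43.2 -18.7]] (109.3, 98.1) 0.002
(275, 77, 130, 61) [[43.1 56.4]] (109.2, 48.7) 0.002
(398, 0, 37, 307) [[111.4   1.2]] (271.8, 13.8) 1.573
(125, 0, 114, 311) [[-122.8   -7.3]] (282.9, 67.8) -1.343
blue (283, 310, 80, 34) [[  28.7 -136.1]] (73.9, 34.9) 0.003000000000000001
blue (254, 139, 20, 76) [[-18.7   1.6]] (60.5, 14.1) 1.572
```

View pics/w4.png

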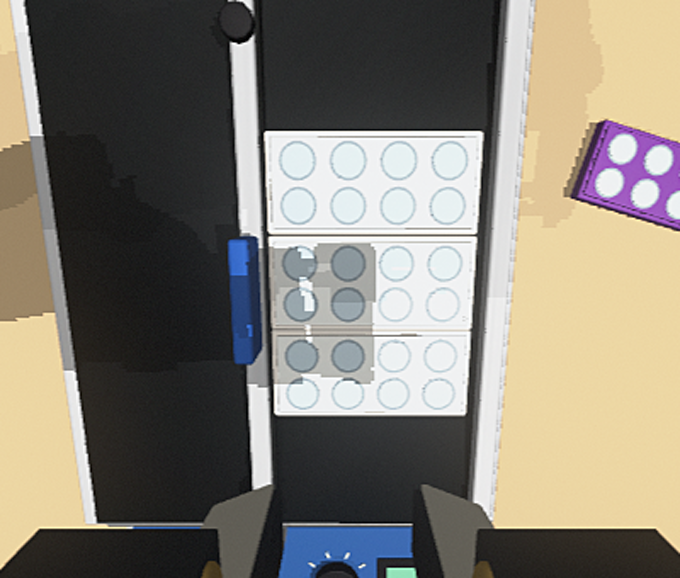

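Emit:
apply_moves(
  commands=[
    [40, 0, 0.1, 0.7, 0],
    [40, 0, 0.1, 0.8, 0],
    [40, 0, 0, 0, 0],
    [40, 0, 0, 0, 0],
  ],
)

```text
clock: 13.48
position: [0.5859, -0.0367, 0.3866]
ee_rot: [-2.232, -2.21, 0.003]
force: [0.3, -0.3, -0.2]
width: 0.404
gripper_force: 0.0
```

```bash
cat > meas.py <<'E'
from h import *
import sys
st()
p,d,po,H,S,V=wshot(sys.argv[1]); np.savez(sys.argv[1]+".npz",p=p,d=d)
for r in rects((S<60)&(V>130),.120,po,1000,60000): print(r[0],torot([r[1:3]]),r[3:5],round(r[5]-TH,4))
m=(H>95)&(H<125)&(S>120)
for r in rects(m,.158,po,200,60000): print("blue",r[0],torot([r[1:3]]),r[3:5],round(r[5]-TH,4))
for r in rects((V<60)&(p.max(2)<60),.102,po,300,90000): print("dark",r[0],torot([r[1:3]]),r[3:5],round(r[5]-TH,4))
E
python3 meas.py w5
python3 - <<'E'
from h import *
p=np.load("w5.npz")["p"];print(p.max(2)[:340:1,370].tolist())
E
```

```text
rot mm 29.6 -28.2 z 386.6 yaw-rot 1.5729 tilt [-0.    -0.002 -1.   ] w 0.404 F [ 0.3 -0.3 -0.2] t 13.475
t 13.475 tcp [ 0.5859 -0.0367  0.3866] yaw 1.5609 F [ 0.3 -0.3 -0.2] w 0.404
(536, 377, 51, 47) [[ 364.7 -320.1]] (80.3, 62.9) 1.575
(288, 146, 97, 84) [[ 43.4 -18.1]] (109.7, 97.5) 0.003
(287, 98, 101, 47) [[43.2 57. ]] (109.7, 48.3) 0.003
(170, 30, 125, 281) [[-77.7 -13.1]] (324.3, 120.5) -1.507
(383, 27, 29, 266) [[112.1  -0.7]] (300.0, 14.8) 1.572
(549, 0, 91, 344) [[382.9 -25.3]] (399.9, 106.7) -1.558
blue (285, 286, 83, 49) [[  31.4 -156.6]] (97.3, 63.9) 0.004
blue (221, 286, 53, 25) [[ -59.9 -140.6]] (61.5, 31.2) 0.004
blue (271, 147, 14, 58) [[-19.2   2. ]] (59.7, 13.0) 1.571
dark (0, 311, 640, 169) [[  21.9 -340.8]] (1034.6, 305.5) 0.005
dark (308, 304, 22, 23) [[  22.6 -194.5]] (33.9, 28.7) 1.578
dark (243, 288, 163, 75) [[  28.8 -210.1]] (230.8, 115.2) 0.027
dark (0, 137, 13, 81) [[-355.6  -11.5]] (99.9, 14.0) 1.305
dark (178, 32, 217, 255) [[-11.7  -1.4]] (299.3, 234.7) 1.572
[222, 222, 221, 221, 223, 223, 222, 223, 222, 223, 223, 222, 221, 223, 222, 222, 222, 223, 222
[... 735 characters left out ...]
240, 239, 240, 241, 241, 240, 213, 242, 239, 248, 195, 241, 247, 215, 244, 235, 218, 242, 241, 240, 240, 240, 241, 240, 240, 240, 240, 241, 242, 229, 223, 241, 242, 237, 215, 239, 241, 240, 240, 240, 240, 240, 240, 240, 240, 242, 234, 218, 241, 245, 255, 97, 51, 59, 62, 61, 58, 61, 59, 58, 59, 58, 58, 57, 55, 58, 58, 57, 57, 57, 54, 57, 56, 56, 54, 56, 54, 54, 54, 51, 52, 53, 51, 53, 51, 50, 54, 49, 51, 50, 48, 50, 48, 46, 50, 47, 48, 49, 50, 48, 47, 45, 41, 25, 208, 96, 96, 99, 96, 99, 103, 101, 100, 100, 100, 87, 83, 79, 74, 50, 47, 29, 32, 33, 31, 32, 37, 33, 36, 36, 34, 35, 36, 35, 34, 36, 34, 32, 35, 30, 33, 33, 33, 28, 34, 31, 28, 30, 29, 31, 31, 33, 33, 33, 32, 32, 32, 35, 31, 27, 32]
```

View pics/w5.png

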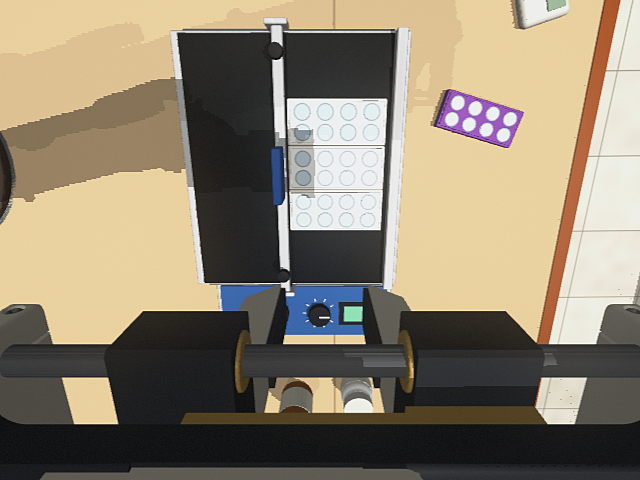

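Full view: the mat edges are at v≈33 and 286, the row runs from v≈98 to 230, and the bar is against the tiles. I compute the row's centre against the mat edges in this same picture.

```bash
cat > cen.py <<'E'
from h import *
import sys
d=np.load(sys.argv[1]+".npz");p=d["p"];po=campose("wrist",observe());V=p.max(2).astype(float)
def sub(col,a,b,thr,first):
    v=V[a:b,col]>thr;k=np.flatnonzero(v[1:]!=v[:-1]);k=k[0 if first else -1]
    return a+k+(thr-V[a+k,col])/(V[a+k+1,col]-V[a+k,col])
u0,u1,ml,tl,tr,mr=map(int,sys.argv[2:8])
f=lambda e,z:torot(cast(e,z,po)*1000)[:,1].round(1)
cols=range(u0,u1,6)
ML=f([(u,sub(u,ml-10,ml+10,130,False)) for u in cols],.102);TL=f([(u,sub(u,tl-12,tl+12,140,True)) for u in cols],.12)
TR=f([(u,sub(u,tr-12,tr+12,140,False)) for u in cols],.12);MR=f([(u,sub(u,mr-10,mr+10,75,True)) for u in cols],.102)
m=[np.median(a) for a in(ML,TL,TR,MR)];print(m,"row",(m[1]+m[2])/2,"mat",(m[0]+m[3])/2,"offset",(m[1]+m[2]-m[0]-m[3])/2)
E
python3 cen.py w5 312 376 33 98 230 286
```

```text
[np.float64(147.5), np.float64(80.9), np.float64(-67.8), np.float64(-145.6)] row 6.550000000000004 mat 0.9500000000000028 offset 5.6000000000000085
```

Emit:
apply_moves(
  commands=[
    [40, 0.05, 0.4, -0.6, 0],
    [40, 0.1, 0.6, -0.7, 0],
    [40, 0.1, 0.6, -0.7, 0],
    [40, 0, 0.6, -0.6, 0],
    [40, 0, 0.02, -0.6, 0],
    [40, 0, 0, -0.6, 0],
    [40, 0, 0, -0.5, 0],
    [40, 0, 0, 0, 0],
  ],
)

```text
clock: 14.52
position: [0.5989, 0.0952, 0.1266]
ee_rot: [-2.23, -2.207, 0.009]
force: [-1.0, 0.0, 0.9]
width: 0.403
gripper_force: 0.0
```

```bash
python3 -c "from h import *;st()"
```

```text
rot mm 40.9 103.9 z 126.6 yaw-rot 1.5726 tilt [-0.002 -0.007 -1.   ] w 0.403 F [-1.   0.   0.9] t 14.525
```

Emit:
apply_moves(
  commands=[
    [40, 0, 0, -0.31, 0],
    [40, 0, 0, 0, 0],
    [40, 0, -0.1, 0, 0],
    [40, 0, -0.05, 0, 0],
    [40, 0, -0.05, 0, 0],
    [40, 0, -0.05, 0, 0],
    [40, 0, -0.05, 0, 0],
    [40, 0, 0, 0, 0],
    [40, 0, 0, 0, 0],
  ],
)

```text
clock: 15.65
position: [0.6017, 0.0786, 0.1117]
ee_rot: [2.233, 2.21, 0.001]
force: [-0.1, 2.0, 2.3]
width: 0.4
gripper_force: 1.1
```

```bash
python3 -c "from h import *;st()"
```

```text
rot mm 44.0 87.3 z 111.7 yaw-rot 1.5724 tilt [ 0.  0. -1.] w 0.4 F [-0.1  2.   2.3] t 15.65
```

Emit:
apply_moves(
  commands=[
    [40, 0, 0.15, 0, 0],
    [40, 0, 0, 0.6, 0],
    [40, 0, -0.3, 0.9, 0],
    [40, 0, -0.6, 0.8, 0],
    [40, 0, -0.6, 0.8, 0],
    [40, 0, -0.6, 0.8, 0],
    [40, -0.2, -0.2, 0.7, 0],
    [40, 0, 0, 0, 0],
    [40, 0, 0, 0, 0],
  ],
)

```text
clock: 16.77
position: [0.5893, -0.0503, 0.3868]
ee_rot: [-2.233, -2.21, 0.002]
force: [0.2, 0.1, 0.5]
width: 0.4
gripper_force: 0.0
```

```bash
python3 meas.py w6 | egrep "rot|109|110|dark|14[0-9]"
python3 - <<'E'
from h import *
V=np.load("w6.npz")["p"].max(2);c=V[:300,370];print([(i,int(c[i]),int(c[i+1])) for i in range(299) if abs(int(c[i+1])-int(c[i]))>60])
E
```

```text
rot mm 33.1 -41.7 z 386.8 yaw-rot 1.5725 tilt [-0.    -0.001 -1.   ] w 0.4 F [0.2 0.1 0.5] t 16.775
(286, 182, 94, 41) [[ 43.5 -47.6]] (109.7, 48.1) 0.003
(283, 90, 102, 91) [[43.3 27.2]] (109.7, 96.9) 0.003
(547, 0, 93, 344) [[385.6 -39.2]] (400.5, 110.2) -1.558
blue (217, 277, 57, 34) [[ -57.5 -148.5]] (65.2, 42.6) 0.003
dark (0, 311, 640, 169) [[  26.4 -354.5]] (1035.0, 305.5) 0.003
dark (306, 295, 22, 23) [[  23.6 -194.4]] (33.3, 28.5) 1.574
dark (243, 288, 163, 78) [[  34.7 -226.9]] (231.1, 120.4) -0.012
dark (173, 17, 220, 260) [[-11.7  -0.6]] (299.2, 234.7) 1.572
[(14, 198, 74), (15, 74, 142), (16, 142, 239), (17, 239, 147), (18, 147, 36), (88, 23, 85), (89, 85, 255), (136, 244, 162), (137, 162, 245), (180, 253, 118), (181, 118, 248), (222, 207, 58), (273, 57, 175), (277, 87, 193), (284, 192, 101)]
```

```bash
python3 cen.py w6 312 376 18 89 222 273
python3 - <<'E'
from h import *
# rim inner edge line & tile far edge & bar: depth-based heights check
d=np.load("w6.npz");V=d["p"].max(2);print(V[60,270:410].tolist());print(V[120,270:410:1].tolist())
E
```

```text
[np.float64(148.0), np.float64(76.5), np.float64(-71.8), np.float64(-145.1)] row 2.3500000000000014 mat 1.4500000000000028 offset 0.8999999999999915
[227, 222, 223, 223, 221, 221, 225, 227, 213, 130, 30, 32, 28, 40, 43, 44, 43, 42, 46, 46, 42, 43, 46, 45, 45, 43, 46, 45, 44, 45, 45, 43, 45, 45, 45, 44, 42, 44, 42, 45, 42, 45, 47, 44, 47, 45, 46, 46, 45, 46, 44, 46, 45, 42, 45, 47, 46, 44, 47, 45, 44, 45, 45, 46, 47, 44, 47, 45, 48, 43, 43, 47, 49, 44, 47, 45, 47, 46, 44, 45, 44, 45, 46, 46, 47, 48, 47, 47, 47, 45, 48, 45, 47, 46, 42, 46, 44, 47, 45, 47, 45, 45, 48, 45, 45, 47, 48, 46, 48, 45, 46, 45, 48, 44, 51, 49, 40, 31, 33, 25, 64, 73, 118, 183, 221, 225, 221, 220, 220, 220, 220, 225, 218, 224, 238, 204, 201, 222, 219, 220]
[56, 181, 237, 238, 234, 231, 231, 232, 235, 239, 233, 145, 29, 46, 218, 221, 219, 241, 238, 237, 237, 212, 223, 241, 237, 237, 237, 236, 238, 236, 238, 238, 238, 240, 220, 190, 183, 223, 239, 237, 237, 237, 238, 236, 213, 215, 236, 239, 237, 237, 237, 237, 238, 238, 238, 238, 238, 241, 218, 211, 232, 239, 238, 238, 237, 239, 236, 215, 217, 237, 239, 238, 238, 238, 237, 237, 237, 238, 238, 239, 241, 219, 211, 233, 238, 238, 238, 237, 239, 237, 215, 219, 236, 239, 238, 238, 238, 237, 238, 238, 237, 238, 239, 240, 220, 213, 233, 238, 237, 238, 240, 251, 185, 46, 49, 47, 46, 74, 81, 141, 206, 227, 222, 220, 222, 222, 222, 225, 221, 171, 210, 224, 219, 232, 232, 231, 230, 230, 231, 230]
```

Emit:
apply_moves(
  commands=[
    [40, -0.2, 0.15, -0.5, 0],
    [40, -0.4, 0.3, -0.8, 0],
    [40, -0.29, 0.27, -0.8, 0],
    [40, 0, 0, -0.8, 0],
    [40, 0, 0, -0.5, 0],
    [40, 0, 0, 0, 0],
    [40, 0, 0, 0, 0],
  ],
)

```text
clock: 17.7
position: [0.5365, -0.0069, 0.1842]
ee_rot: [-2.232, -2.21, -0.001]
force: [-0.1, 0.1, 1.5]
width: 0.399
gripper_force: 0.0
```

```bash
python3 meas.py w7|egrep "rot|blue"
```

```text
rot mm -20.2 1.1 z 184.2 yaw-rot 1.5729 tilt [ 0.  0. -1.] w 0.399 F [-0.1  0.1  1.5] t 17.7
blue (313, 217, 18, 114) [[-20.9   5.4]] (67.2, 9.6) 1.564
```

Emit:
apply_moves(
  commands=[
    [40, 0, 0, -0.5, 0],
    [40, 0, 0, -0.4, 0],
    [40, 0, 0, 0, 0],
    [0, 0, 0, 0, 0],
    [0, 0, 0, 0, 0],
    [0, 0, 0, 0, 0],
    [0, 0, 0, 0, 0],
    [0, 0.05, 0, 0, 0],
    [0, 0.05, 0, 0, 0],
    [0, 0, 0, 0, 0],
  ],
)

```text
clock: 19.0
position: [0.542, -0.0075, 0.1302]
ee_rot: [2.233, 2.209, -0.001]
force: [-3.5, -1.7, 7.7]
width: 0.107
gripper_force: 20.0
```

```bash
python3 -c "from h import *;st()"
```

```text
rot mm -14.7 0.5 z 130.2 yaw-rot 1.5722 tilt [-0.001 -0.    -1.   ] w 0.107 F [-3.5 -1.7  7.7] t 19.0
```

Emit:
apply_moves(
  commands=[
    [0, 0.02, 0, 0, 0],
    [0, 0, 0, 0, 0],
  ],
)

```text
clock: 19.25
position: [0.5429, -0.0075, 0.1302]
ee_rot: [2.233, 2.21, -0.002]
force: [-6.9, -0.9, 8.2]
width: 0.11
gripper_force: 20.0
```

Emit:
apply_moves(
  commands=[
    [0, 0.02, 0, 0, 0],
    [0, 0, 0, 0, 0],
  ],
)

```text
clock: 19.5
position: [0.5429, -0.0076, 0.1302]
ee_rot: [-2.232, -2.209, 0.004]
force: [-10.1, -0.7, 13.2]
width: 0.106
gripper_force: 20.0
```

Emit:
apply_moves(
  commands=[
    [0, 0.02, 0, 0, 0],
    [0, 0, 0, 0, 0],
  ],
)

```text
clock: 19.75
position: [0.5429, -0.0075, 0.1302]
ee_rot: [-2.231, -2.209, 0.007]
force: [-15.4, -1.2, 19.1]
width: 0.106
gripper_force: 20.0
```

Emit:
apply_moves(
  commands=[
    [0, -0.02, 0, 0, 0],
    [40, 0, 0, 0, 0],
    [40, 0, 0, 0, 0],
    [40, 0, 0, 0.5, 0],
    [40, 0.2, -0.2, 0.9, 0],
    [40, 0.3, -0.25, 0.9, 0],
    [40, 0.25, -0.2, 0.9, 0],
    [40, 0, 0, 0.9, 0],
    [40, 0, 0, 0, 0],
    [40, 0, 0, 0, 0],
  ],
)

```text
clock: 21.0
position: [0.5895, -0.0465, 0.3749]
ee_rot: [-2.233, -2.21, 0.0]
force: [-1.2, -0.2, 0.2]
width: 0.404
gripper_force: 0.0
```

```bash
python3 meas.py w8 | egrep "rot|109|110|14[0-9]|blue"
python3 - <<'E'
from h import *
p=np.load("w8.npz")["p"];V=p.max(2);c=V[:300,360];print([(i,int(c[i]),int(c[i+1])) for i in range(299) if abs(int(c[i+1])-int(c[i]))>60])
cv2.imwrite("pics/w8c.png",cv2.resize(p[0:300,240:440,::-1],None,fx=2,fy=2,interpolation=cv2.INTER_CUBIC))
E
```

```text
rot mm 33.3 -37.9 z 374.9 yaw-rot 1.5723 tilt [-0. -0. -1.] w 0.404 F [-1.2 -0.2  0.2] t 21.0
blue (284, 283, 102, 50) [[  45.  -156.6]] (115.8, 63.0) 0.002
blue (215, 283, 64, 28) [[ -53.5 -142.3]] (71.8, 34.0) 0.002
blue (272, 138, 15, 61) [[-12.    1.6]] (60.2, 12.7) 1.578
[(15, 203, 79), (17, 106, 228), (19, 209, 44), (92, 81, 255), (140, 251, 139), (141, 139, 250), (185, 254, 129), (186, 129, 249), (188, 250, 186), (227, 255, 142), (228, 142, 52), (279, 29, 201), (280, 201, 86), (281, 86, 229), (282, 229, 67), (283, 67, 190), (298, 196, 77)]
```

View pics/w8c.png

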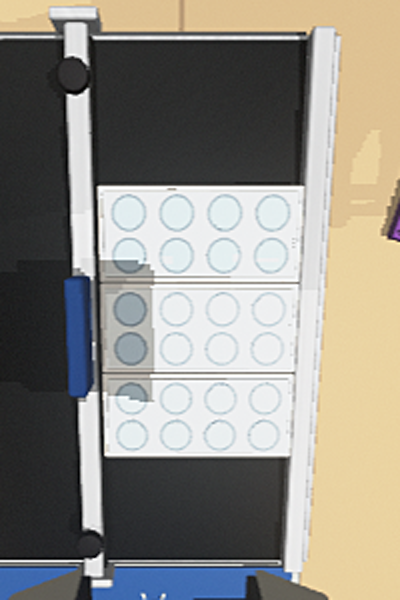

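The row is square and closed up, with no gap at the rim or the bar (tile edges at u≈97 and 303 of the crop). I check the centring once more, then locate the button.

```bash
python3 cen.py w8 320 380 19 92 228 279
python3 - <<'E'
from h import *
for n in("top","scene","w1"):
    if n=="w1":
        p=np.load("w1.npz")["p"]; s={"position":np.array([.5222,-.0599,.298]),"ee_rot":Ro.from_euler("z",-.0171).as_matrix()@np.diag([1.,-1,-1])}
        s["ee_rot"]=Ro.from_matrix(s["ee_rot"]).as_rotvec(); po=campose("wrist",s)
    else: p=np.load(n+"0.npz")["p"];po=campose(n)
    h=cv2.cvtColor(p,cv2.COLOR_RGB2HSV).astype(int);m=(h[...,0]>45)&(h[...,0]<75)&(h[...,1]>120)
    k,l,st_,c=cv2.connectedComponentsWithStats(m.astype(np.uint8));i=[j for j in range(1,k) if st_[j,4]>40]
    print(n,[(c[j].round(1),st_[j,4],torot(cast(c[j],.1,po)*1000)) for j in i])
E
```

```text
[np.float64(147.5), np.float64(76.2), np.float64(-71.8), np.float64(-145.4)] row 2.200000000000003 mat 1.0499999999999972 offset 1.1500000000000057
top [(array([405.2, 289.5]), np.int32(85), array([[ -45.1, -202.2]]))]
scene [(array([236.2, 210.5]), np.int32(51), array([[ -41.4, -202. ]]))]
w1 [(array([472.9, 218.7]), np.int32(755), array([[ -42.4, -202.5]]))]
```

Emit:
apply_moves(
  commands=[
    [0, -0.2, -0.4, -0.2, 0],
    [0, -0.3, -0.6, -0.4, 0],
    [0, -0.3, -0.6, -0.5, 0],
    [0, -0.3, -0.6, -0.6, 0],
    [0, -0.2, -0.52, -0.6, 0],
    [0, 0, 0, -0.7, 0],
    [0, 0, 0, -0.6, 0],
    [0, 0, 0, -0.4, 0],
    [0, 0, 0, 0, 0],
  ],
)

```text
clock: 22.18
position: [0.5093, -0.2091, 0.1329]
ee_rot: [-2.229, -2.207, 0.003]
force: [-0.3, -0.9, -0.2]
width: 0.005
gripper_force: 0.0
```

```bash
python3 -c "from h import *;st()"
```

```text
rot mm -45.0 -201.4 z 132.9 yaw-rot 1.5727 tilt [ 0.002 -0.005 -1.   ] w 0.005 F [-0.3 -0.9 -0.2] t 22.175
```

Next I press down in small steps: first to about 102 mm, then on down while I read the force.

Emit:
apply_moves(
  commands=[
    [0, 0.03, 0, -0.3, 0],
    [0, 0, 0, -0.2, 0],
    [0, 0, 0, 0, 0],
  ],
)

```text
clock: 22.55
position: [0.5128, -0.2095, 0.1046]
ee_rot: [-2.232, -2.209, 0.001]
force: [-0.2, 0.9, -0.1]
width: 0.003
gripper_force: 0.0
```

Emit:
apply_moves(
  commands=[
    [0, 0, 0, -0.04, 0],
    [0, 0, 0, -0.04, 0],
    [0, 0, 0, 0, 0],
  ],
)

```text
clock: 22.92
position: [0.5134, -0.2097, 0.1008]
ee_rot: [2.233, 2.209, 0.0]
force: [-0.4, 0.8, 0.5]
width: 0.009
gripper_force: 0.0
```

Emit:
apply_moves(
  commands=[
    [0, 0, 0, -0.03, 0],
    [0, 0, 0, 0, 0],
  ],
)

```text
clock: 23.18
position: [0.5136, -0.2097, 0.0991]
ee_rot: [2.233, 2.209, 0.0]
force: [-0.5, -0.2, 2.6]
width: 0.006
gripper_force: 1.0
```

Emit:
apply_moves(
  commands=[
    [0, 0, 0, -0.05, 0],
    [0, 0, 0, -0.04, 0],
    [0, 0, 0, 0, 0],
  ],
)

```text
clock: 23.55
position: [0.5137, -0.2097, 0.0942]
ee_rot: [2.232, 2.209, -0.0]
force: [-2.9, 0.5, 11.8]
width: 0.005
gripper_force: 5.6
```

Emit:
apply_moves(
  commands=[
    [0, 0, 0, -0.03, 0],
    [0, 0, 0, 0, 0],
  ],
)

```text
clock: 23.8
position: [0.5138, -0.2097, 0.0939]
ee_rot: [2.232, 2.208, -0.001]
force: [-7.8, 2.0, 28.2]
width: 0.005
gripper_force: 14.1
```

Emit:
apply_moves(
  commands=[
    [0, 0, 0, 0.2, 0],
    [0, 0, 0, 0.6, 0],
    [0, 0, 0, 0.9, 0],
    [0, 0.5, 0.5, 0.7, 0],
    [0, 0.6, 0.7, 0.4, 0],
    [0, 0.2, 0.7, 0.9, 0],
    [0, 0, 0.7, 0.7, 0],
    [0, 0, 0.1, 0.4, 0],
    [0, 0, 0, 0, 0],
    [0, 0, 0, 0, 0],
  ],
)

```text
clock: 25.05
position: [0.5898, -0.0527, 0.3731]
ee_rot: [-2.233, -2.208, 0.002]
force: [1.0, -0.1, -0.2]
width: 0.001
gripper_force: 0.0
```

```bash
python3 meas.py w9 | egrep "rot|blue"; cd pics; python3 -c "
import cv2;p=cv2.imread('w9.png');cv2.imwrite('w9c.png',p[:340,150:470])"
```

```text
rot mm 33.6 -44.1 z 373.1 yaw-rot 1.5714 tilt [-0.    -0.002 -1.   ] w 0.001 F [ 1.  -0.1 -0.2] t 25.05
blue (214, 279, 172, 32) [[   6.8 -145. ]] (192.1, 38.7) 0.002
blue (271, 132, 15, 61) [[-11.9   1.5]] (59.3, 13.0) 1.572
```

View pics/w9c.png

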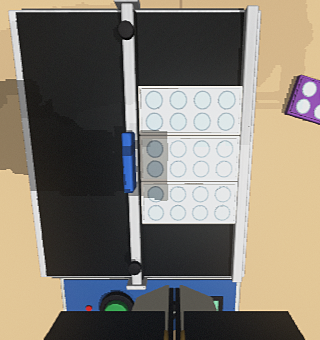

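The row (140–238, 86–223) is still clamped square, the button (115,305) is up again, and the arm is clear of everything.

```bash
python3 -c "from cell import arm;print(arm.sign_off())"
```

```text
the job is handed in; nothing more can be done
None
```

The job is handed in after about 25 s: the three tiles are in one row, square and clamped snugly against the rim, and by my last measurement the row sits about 1 mm left of centre; after that I pressed the green button right down and let it go.

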